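Line up the tea jars with the ruler

ROBOT

A 6-joint arm with a two-finger parallel gripper is mounted at the origin on the work surface. World frame = base frame: x ahead of the robot, y to its left, z up, the work surface at z = 0. Lengths are in mm, angles in degrees, forces in N, time in s.
With the tool pointing down it reaches from about 350 to 850 mm from the base axis. Payload 8.1 kg.
Tool frame: the origin (TCP) lies midway between the tips of the shut fingers; the grasp point (between the pads) lies 19 mm behind it (r.grasp_offset is the distance from the TCP to the grasp point, in mm); z points along the fingers, x is the direction in which the jaws open and shut, and the axes are right-handed (so a half turn about z gives the same grasp; the last joint's range is limited). The gripper opens to 85 mm and grips with 20 to 120 N. Pads are 22 mm wide; open, the fingers measure 114 mm over their backs; the gripper's body (76 mm by 85 mm) begins 54 mm behind the grasp point. The pads swing forward as they close: fully open they stand 13 mm farther back than shut.
Start: joints at [68.102, 7.471, 85.268, -0, 87.261, -4.893], TCP at [175.455, 573.778, 231.292] pointing down, gripper open.
Joint ranges: [-169.43, 169.43], [-51.17, 129.36], [1.28, 143.12], [-76.62, 256.62], [0, 156.53], [-152.29, 152.29]. Speed limits (degrees/s): [136.94, 136.94, 159.86, 180, 180, 180].

INTERFACE

Orientations are given as [roll, pitch, yaw] about the fixed x, y, z axes, in that order (R = Rz(yaw) Ry(pitch) Rx(roll)).
In Python, from bench import r, optics, hand_in gives the robot as it stands.
- The arm moves only by the shell command python3 -m pendant 'ROWS' [FORCE]. ROWS is JSON, a list of rows, each a list of 5 numbers: the opening, from 0 (shut) to 1 (fully open), then the shift along the tool's x, y, z in mm, then the turn about the tool's z in degrees. A call has 1 to 10 rows; each row shifts and turns the commanded pose from where the row before left it, along the tool's axes as they then stand; what a row does not reach is not made up. A row lasts 1/10 s, in which the tool goes at most 50 mm and 8.59 degrees, less where a joint would pass 70% of its speed; a pose out of reach is approached as far as the arm can. A call with a gripper value outside its range is refused whole. The fingers move at their own pace and stop on an object; FORCE is the grip in N (left out, the last holds). Time passes only in rows, so rows that do not move let the fingers close. It gives the time, the measured TCP pose, the force and the opening at its end, in the units of the state.
- r.sense(): the state, without advancing time (a new reading comes with each control period).
- optics.snapshot(name): name is "side" or "top"; returns (picture, depth): 480x640x3 uint8, blue, green, red; 480x640 float32, mm along the optical axis (not along the pixel's ray), 0 where there is no reading.
- optics.camera_params(name): a dict with "camera_matrix" (3x3 intrinsics, pixels), "eye" and "orientation" of the camera in the world. Camera axes: x right, y down, z forward; pixel columns grow to the right and rows downward; lengths in mm; the calibration is good to about 2 mm. A picture is of the moment at which its call begins. camera_params takes no time and is no camera call.
- hand_in(): hands the job in, once; it reports no verdict.
Trained networks look in the newest picture that a camera, given by its name, has taken for a name from the list of things; names that differ only in an ending like _2 or _b are one class to them, and where a whole thing is asked for, a point or a joint stands for the part that bears it (a point fixed in the world has none). Each returns a list of dicts, best first, with "score" (0 to 1); they miss things now and then, are a little off and sometimes report something else, mostly with a low value. They report only what shows in the picture. A call takes as long as a camera call. They do not tell look-alikes from the thing itself.
- optics.search_frame(camera, query): "at" ([x, y, z] in mm, in world coordinates, good to about 4 mm: the middle of the surface that is visible of it).
The state is a dict: "time": time; "joint_pos": joint angles; "qd": joint speeds; "joint_efforts": joint torques, N m; "tool_pos": TCP position; "tcp_rot": TCP orientation; "ft_force": force on the tool from outside, world axes, zero at the start; "wrist_torque": the same for the moment, N m; "finger_gap": finger opening in mm.
Only numpy, scipy, OpenCV 4.12 (cv2) and the standard library are available. Lean on these libraries where they do the work, as an engineer would, in place of code of your own. Each camera call takes 0.05 s, during which the arm holds its last target. There are 200 camera calls.

TASK

Tidy the tea jars: take the ruler by its handle and, holding it, push the whole row of four jars back with its upright edge until all of them are pressed squarely against the blue sprung face of the row stop at once, with a brief steady push that stays gentle (5 to 10 N on the face is right, more than 15 N is too hard). Then draw the ruler away, lay it back on the middle of its grey mat as it lay, and let it go. Touch the jars with the ruler only and leave the other desk things where they stand.

Things in the scene. Friction and masses are not known exactly. Their poses are not given: they have to be found in the camera images.
- stop: Fixed row stop: aluminium base (x 35 to 85 mm, 300 wide, 48 high with knobs), in front an upright blue face 290 wide (y), 4 to 38 high. Origin on the desk, mid-width; +x is the way to push, y along the row. The face is parallel to y, clamped at an unmeasured x between 0 and -45 mm: feel for it. It yields 1 mm per 6 N, 8 mm at most, rocks up to 4.5 deg to meet the row, and springs back.
- ruler: Steel and aluminium straightedge, 290 mm long (y), 0.3 kg. Foot plate 5 mm thick, x -30 to +40; upright edge 36 high, pushing face at x = +40. Orange handle: upright bar above the origin, 12 thick (x), 80 long (y), top 75 above the underside. Origin: underside, below the handle's middle; +x toward the pushing face, which faces the jars at the start. Lies flat on the mat.
- mat: Grey felt mat fixed on the desk where the ruler lives, 120 mm (x) by 340 mm (y), 3 mm thick. Origin: centre of its underside. Its +x side is toward the jars.
- jar_a: Square tea jar, amber with black lid, 46 x 46 mm, body 56 mm high, 70 mm with its round lid (40 mm across), about 0.14 kg, drags with about 1 to 2 N. Origin: centre of its underside; x and y along its sides. The four stand in a ragged row on the desk in front of the stop, about 64 mm apart along it, in any order.
- jar_b: Square tea jar, red with black lid, 46 x 46 mm, body 56 mm high, 70 mm with its round lid (40 mm across), about 0.14 kg, drags with about 1 to 2 N. Origin: centre of its underside; x and y along its sides. The four stand in a ragged row on the desk in front of the stop, about 64 mm apart along it, in any order.
- jar_c: Square tea jar, green with steel lid, 46 x 46 mm, body 56 mm high, 70 mm with its round lid (40 mm across), about 0.14 kg, drags with about 1 to 2 N. Origin: centre of its underside; x and y along its sides. The four stand in a ragged row on the desk in front of the stop, about 64 mm apart along it, in any order.
- jar_d: Square tea jar, yellow with white lid, 46 x 46 mm, body 56 mm high, 70 mm with its round lid (40 mm across), about 0.14 kg, drags with about 1 to 2 N. Origin: centre of its underside; x and y along its sides. The four stand in a ragged row on the desk in front of the stop, about 64 mm apart along it, in any order.
- mug: Blue mug, 76 mm across, 90 mm high; loose bystander, to be left alone. Origin: centre of its underside.
- bottle: Clear water bottle, 64 mm across, 190 mm high; loose bystander, to be left alone. Origin: centre of its underside.
- stapler: Black and grey stapler, 140 x 36 x 40 mm; loose bystander, to be left alone. Origin: centre of its underside.
- notes: Yellow and red block of sticky notes, 76 x 76 x 28 mm; loose bystander, to be left alone. Origin: centre of its underside.
- tape: Black tape dispenser with blue roll, 150 x 50 x 78 mm; loose bystander, to be left alone. Origin: centre of its underside.
- penpot: Dark pen pot with pens, 76 mm across, 156 mm high; loose bystander, to be left alone. Origin: centre of its underside.
Things that resemble listed ones, but are neither listed nor needed, are in the scene too. What is shaped like the jar_a but purple is not meant. What is shaped like the jar_c but purple is not meant.

How it is judged (in metres and radians):
On the way, in this order (a step that is already met when the one before it is completed fails the run):
1. the ruler is held by the robot and carried off its place on the mat (contact force between the fingers and ruler above 1 N and distance of ruler from where it was at the start of the episode above 0.025 m), for 0.2 s.
2. the held ruler presses all four jars against the stop's face at the same time (contact force between the fingers and ruler above 1 N and contact force between each of jar_a, jar_b, jar_c, jar_d and stop above 0.5 N and contact force between each of jar_a, jar_b, jar_c, jar_d and ruler above 0.5 N), for 0.2 s.
At the end, for the whole second after the job is handed in: Jars upright, at rest before the stop's face, square to the stop within 3 degrees, in line with neighbours within 3.5 mm and with all others within 8 mm; ruler flat, released, at rest on its mat, centred within 20 mm across and 30 mm along, turned under 8.5 degrees; nothing else moved (x of jar_a in the frame of stop between -0.0725 and -0.0195 m and y of jar_a in the frame of stop between -0.13 and 0.13 m and angle between the x axis of each of jar_a, jar_b, jar_c, jar_d and the x axis of stop, either way round below 0.05 rad and angle between each of jar_a, jar_b, jar_c, jar_d's own z axis and vertical below 0.05 rad and linear speed of each of jar_a, jar_b, jar_c, jar_d, ruler below 0.01 m/s and x of jar_b in the frame of stop between -0.0725 and -0.0195 m and y of jar_b in the frame of stop between -0.13 and 0.13 m and x of jar_c in the frame of stop between -0.0725 and -0.0195 m and y of jar_c in the frame of stop between -0.13 and 0.13 m and x of jar_d in the frame of stop between -0.0725 and -0.0195 m and y of jar_d in the frame of stop between -0.13 and 0.13 m and (x of jar_b in the frame of jar_a between -0.0035 and 0.0035 m or horizontal distance between jar_b and jar_a above 0.085 m) and x of jar_b in the frame of jar_a between -0.008 and 0.008 m and (x of jar_c in the frame of jar_a between -0.0035 and 0.0035 m or horizontal distance between jar_c and jar_a above 0.085 m) and x of jar_c in the frame of jar_a between -0.008 and 0.008 m and (x of jar_d in the frame of jar_a between -0.0035 and 0.0035 m or horizontal distance between jar_d and jar_a above 0.085 m) and x of jar_d in the frame of jar_a between -0.008 and 0.008 m and (x of jar_c in the frame of jar_b between -0.0035 and 0.0035 m or horizontal distance between jar_c and jar_b above 0.085 m) and x of jar_c in the frame of jar_b between -0.008 and 0.008 m and (x of jar_d in the frame of jar_b between -0.0035 and 0.0035 m or horizontal distance between jar_d and jar_b above 0.085 m) and x of jar_d in the frame of jar_b between -0.008 and 0.008 m and (x of jar_d in the frame of jar_c between -0.0035 and 0.0035 m or horizontal distance between jar_d and jar_c above 0.085 m) and x of jar_d in the frame of jar_c between -0.008 and 0.008 m and x of ruler in the frame of mat between -0.02 and 0.02 m and y of ruler in the frame of mat between -0.03 and 0.03 m and z of ruler in the frame of mat between -0.002 and 0.007 m and angle between the x axis of ruler and the x axis of mat, either way round below 0.15 rad and angle between ruler's own z axis and vertical below 0.04 rad and contact force between the fingers and ruler below 0.1 N); the robot touches nothing.
It fails at once if the stop is pushed with more than 15 N (contact force between stop and anything else above 15 N).
It fails at once if a jar is touched by the robot itself (contact force between any of the fingers, the arm and jar_a above 0.3 N or contact force between any of the fingers, the arm and jar_b above 0.3 N or contact force between any of the fingers, the arm and jar_c above 0.3 N or contact force between any of the fingers, the arm and jar_d above 0.3 N).
It fails at once if a jar is tipped over (angle between any of jar_a, jar_b, jar_c, jar_d's own z axis and vertical above 0.25 rad).
It fails at once if another desk thing is moved by more than 12 mm (distance of any of mug, bottle, stapler, notes, tape, penpot from where it was at the start of the episode above 0.012 m).
It also fails if it takes over 72 s, if anything falls off the work surface, if the arm or the gripper's body presses on something with over 40 N, if the wrist force passes 120 N, or if a joint passes its speed limit or range.

## Working session

There is one attempt and no reset: what is moved stays moved. The work goes in short steps, Python scripts to look and compute and a shell command to move; the robot and the scene stay as the last step left them, time stands still between calls to the robot, and variables do not carry over. Pictures are saved under pics/ and viewed, about 8 in all and at most 12, crops included, and the job is handed in when it is done.

```bash
mkdir -p pics; ls; cat > h.py <<'E'
import numpy as np, cv2
from bench import r, optics, hand_in
from scipy.spatial.transform import Rotation as R
def world(name,depth):
    p=optics.camera_params(name);K=np.array(p["camera_matrix"]);o=np.array(p["orientation"])
    Rm=o if o.shape==(3,3) else R.from_euler('xyz',o,degrees=True).as_matrix()
    v,u=np.mgrid[:480,:640];d=depth
    P=np.stack([(u-K[0,2])/K[0,0]*d,(v-K[1,2])/K[1,1]*d,d],-1)
    return P@Rm.T+np.array(p["eye"])
E
python3 - <<'E'
from h import *
print(r.sense())
for n in("top","side"):
    p=optics.camera_params(n);print(p)
    im,d=optics.snapshot(n);cv2.imwrite(f"pics/{n}0.png",im);np.savez(f"{n}0.npz",im=im,d=d,W=world(n,d))
    for q in("ruler","mat","stop","jar_a","jar_b","jar_c","jar_d"):
        print(n,q,[(round(x["score"],2),np.round(x["at"]).tolist()) for x in optics.search_frame(n,q)[:6]])
E
```

```text
pics
{'time': 0.0, 'joint_pos': array([ 6.81005261e+01,  7.51782053e+00,  8.53327061e+01,  2.44026455e-03,
        8.72605357e+01, -4.89329424e+00]), 'qd': array([ 0.04499586, -0.060213  ,  0.00673102, -0.061338  , -0.01784633,
        0.00682173]), 'joint_efforts': array([-1.35660189e-04, -5.69399500e+01, -5.00545478e+01, -4.00262425e-04,
        1.48115179e-02,  1.24620900e-06]), 'tool_pos': array([175.23676404, 573.24136551, 230.18331283]), 'tcp_rot': array([-1.79988098e+02,  1.10449694e-01,  7.29937128e+01]), 'ft_force': array([ 0.40678018,  0.12722614, -1.09617169]), 'wrist_torque': array([-0.07267875,  0.02383992,  0.00283684]), 'finger_gap': 85.34730982814237}
{'camera_matrix': array([[518.83876145,   0.        , 321.61055997],
       [  0.        , 518.83876145, 242.31953358],
       [  0.        ,   0.        ,   1.        ]]), 'eye': array([ 462.53282293,    4.91861036, 1335.48426782]), 'orientation': array([-1.74276257e+02, -6.40915849e-02, -8.86561217e+01])}
top ruler [(0.59, [442.0, 65.0, 10.0])]
top mat [(0.71, [606.0, 423.0, 31.0])]
top stop []
top jar_a [(0.8, [585.0,
[... 1243 characters left out ...]
 53.0]), (0.83, [583.0, -2.0, 56.0]), (0.78, [590.0, 132.0, 56.0]), (0.67, [516.0, -174.0, 47.0]), (0.64, [585.0, 64.0, 55.0])]
side jar_b [(0.9, [574.0, -64.0, 57.0]), (0.89, [548.0, -275.0, 53.0]), (0.83, [583.0, -2.0, 56.0]), (0.78, [590.0, 132.0, 56.0]), (0.67, [516.0, -174.0, 47.0]), (0.64, [585.0, 64.0, 55.0])]
side jar_c [(0.9, [574.0, -64.0, 57.0]), (0.89, [548.0, -275.0, 53.0]), (0.83, [583.0, -2.0, 56.0]), (0.78, [590.0, 132.0, 56.0]), (0.67, [516.0, -174.0, 47.0]), (0.64, [585.0, 64.0, 55.0])]
side jar_d [(0.9, [574.0, -64.0, 57.0]), (0.89, [548.0, -275.0, 53.0]), (0.83, [583.0, -2.0, 56.0]), (0.78, [590.0, 132.0, 56.0]), (0.67, [516.0, -174.0, 47.0]), (0.64, [585.0, 64.0, 55.0])]
```

View pics/top0.png

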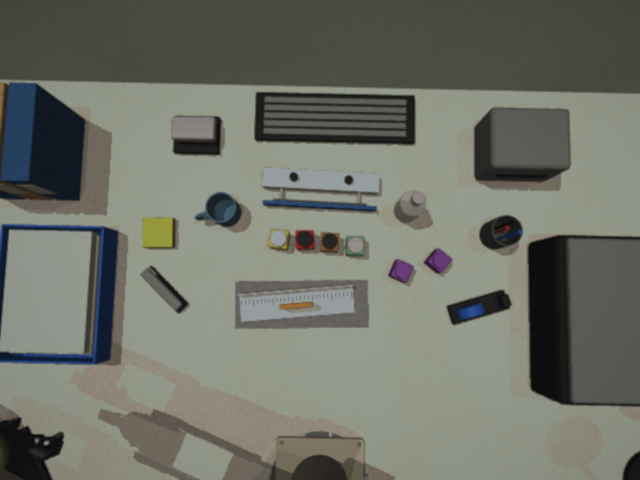

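View pics/side0.png

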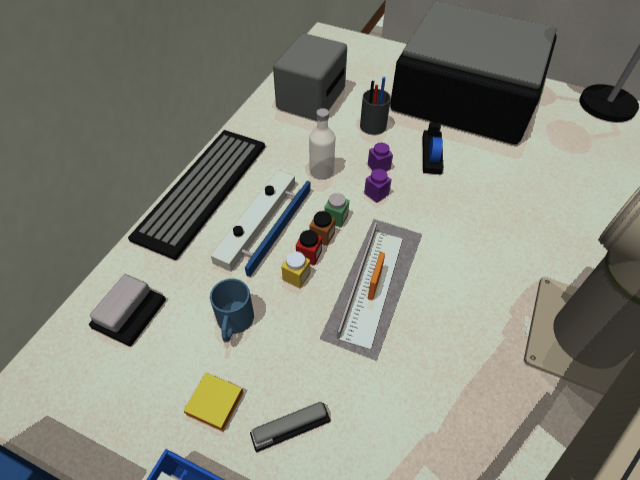

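The four jars are at top-view pixels (279,239) yellow, (305,240) red, (330,242) amber and (355,246) green. The purple look-alikes at (401,271) and (438,261) are not wanted. The ruler lies slightly skewed on the mat, and its orange handle is at (296,306). I'll measure next.

```bash
cat > m.py <<'E'
from h import *
def fit(P):
    c,s,a=cv2.minAreaRect(P[:,:2].astype(np.float32)); 
    if s[0]<s[1]: s=s[::-1];a+=90
    return f"c {np.round(c,1)} size {np.round(s,1)} long-axis {(a-90+90)%180-90+0:.2f} (deg from y) z {np.percentile(P[:,2],[2,50,98]).round(1)} n {len(P)}"
def seg(im,W,hr,smin,vmin,box,zr=(-20,120)):
    h=cv2.cvtColor(im,cv2.COLOR_BGR2HSV);m=(h[...,0]>=hr[0])&(h[...,0]<=hr[1])&(h[...,1]>=smin)&(h[...,2]>=vmin)
    m&=(W[...,0]>box[0])&(W[...,0]<box[1])&(W[...,1]>box[2])&(W[...,1]<box[3])&(W[...,2]>zr[0])&(W[...,2]<zr[1])
    n,l,s,_=cv2.connectedComponentsWithStats(m.astype(np.uint8));k=1+np.argmax(s[1:,4]);return W[l==k]
E
cat > a.py <<'E'
from m import *
for n in("top","side"):
    z=np.load(f"{n}0.npz");im,W=z["im"],z["W"]
    print(n)
    H=seg(im,W,(5,20),120,60,(380,480,-100,250));print("handle",fit(H), "top", fit(H[H[:,2]>60]) if (H[:,2]>60).sum()>20 else "")
    F=seg(im,W,(95,125),110,40,(620,720,-160,200));print("face",fit(F));t=F[F[:,2]>30];print("  top",fit(t),np.polyfit(t[:,1],t[:,0],1))
    B=(W[...,0]>680)&(W[...,0]<780)&(abs(W[...,1]-20)<190)&(W[...,2]>25)&(W[...,2]<44)
    h=cv2.cvtColor(im,cv2.COLOR_BGR2HSV);B&=h[...,1]<60;print("base",fit(W[B]))
    M=(W[...,0]>340)&(W[...,0]<510)&(W[...,1]>-150)&(W[...,1]<280)&(h[...,2]<125)&(h[...,1]<60)&(W[...,2]<12)
    nn,l,s,_=cv2.connectedComponentsWithStats(M.astype(np.uint8));k=1+np.argmax(s[1:,4]);print("mat",fit(W[l==k]))
    U=(W[...,0]>380)&(W[...,0]<500)&(W[...,1]>-120)&(W[...,1]<250)&(W[...,2]>30)&(W[...,2]<50);print("ruler edge",fit(W[U]),np.polyfit(W[U][:,1],W[U][:,0],1))
    for nm,hr,b in(("yellow",(18,35),(90,140)),("red",(170,180),(30,85)),("redlo",(0,5),(30,85)),("amber",(6,17),(-40,40)),("green",(45,90),(-100,-30))):
        try:print(nm,fit(seg(im,W,hr,90,40,(540,640)+b)))
        except Exception as e:print(nm,e)
    J=(W[...,0]>540)&(W[...,0]<640)&(W[...,1]>-120)&(W[...,1]<150)&(W[...,2]>61)&(W[...,2]<80)
    nn,l,s,c=cv2.connectedComponentsWithStats(J.astype(np.uint8))
    for k in range(1,nn):
        if s[k,4]>15:print(" lid",fit(W[l==k]))
E
python3 a.py
```

```text
top
handle c [434.4  65.7] size [75.2 10.4] long-axis 5.95 (deg from y) z [72.8 77.7 81.8] n 137 top c [434.4  65.7] size [75.2 10.4] long-axis 5.95 (deg from y) z [72.8 77.7 81.8] n 137
face c [688.3  14.1] size [281.7  10.8] long-axis -1.83 (deg from y) z [27.5 37.  42.5] n 477
  top c [688.3  14.1] size [281.7  10.8] long-axis -1.83 (deg from y) z [31.5 37.1 42.5] n 457 [3.20448089e-02 6.87429815e+02]
base c [732.4  13.4] size [299.5  94.5] long-axis -1.33 (deg from y) z [26.4 33.3 39.5] n 2235
mat c [437.1  54.4] size [340.4 121.7] long-axis 2.13 (deg from y) z [-3.1  2.5  8.3] n 3207
ruler edge c [453.9  69. ] size [287.   40.2] long-axis 6.10 (deg from y) z [33.4 38.6 44.6] n 243 [-1.05242335e-01  4.78342845e+02]
yellow c [600.9 113.8] size [52.3 45.6] long-axis 84.78 (deg from y) z [ 9.  54.5 60.4] n 126
red c [586.9  34.9] size [0. 0.] long-axis -90.00 (deg from y) z [71.4 71.4 71.4] n 1
redlo c [597.9  51.6] size [45.8 42.7] long-axis -87.94 (deg from y) z [50.2 55.8 73.9] n 149
amber c [592.3 -11.9] size [45.  44.8] long-axis -89.34 (deg from y) z [44.2 56.2 71.3] n 170
gre
[... 1277 characters left out ...]
431
red attempt to get argmax of an empty sequence
redlo c [597.   53.5] size [47.2 45.2] long-axis -86.53 (deg from y) z [ 6.6 47.8 59.3] n 334
amber c [586.5  -3.7] size [58.8 48.5] long-axis -44.48 (deg from y) z [ 7.2 47.5 58.9] n 290
green c [575.9 -67.5] size [57.1 49.8] long-axis -31.29 (deg from y) z [ 8.  48.  56.5] n 236
 lid c [585.6 -74.2] size [39.7 37.8] long-axis 51.44 (deg from y) z [61.7 68.5 72. ] n 201
 lid c [592.6 -10.4] size [39.4 39.4] long-axis 49.76 (deg from y) z [62.3 68.5 71.2] n 220
 lid c [597.2  51.6] size [40.3 36.7] long-axis 24.81 (deg from y) z [62.2 68.7 72.1] n 239
 lid c [597.5 116.7] size [40.3 37.7] long-axis 25.60 (deg from y) z [61.5 68.4 71.3] n 269
```

```bash
python3 -m pendant '[[1,0,0,0,8.4],[1,0,0,0,8.4],[1,0,0,0,8.4],[1,0,0,0,8.4],[1,0,0,0,8.4],[1,0,0,0,8.4],[1,0,0,0,8.4],[0.7,0,0,0,8.2],[0.6,0,0,0,0]]'
cat > go.py <<'E'
import sys
from h import *
s=r.sense();t=s["tool_pos"];Rm=R.from_euler('xyz',s["tcp_rot"],degrees=True).as_matrix()
g=np.array(list(map(float,sys.argv[1:4])))
print("t",s["time"],"pos",t.round(1),"rot",s["tcp_rot"].round(2),"F",s["ft_force"].round(2),"gap",round(s["finger_gap"],1),"tool shift",(Rm.T@(g-t)).round(1))
E
python3 go.py 434.3 67 150
```

```text
time: 1.7
tool_pos: [175.5, 573.8, 231.3]
tcp_rot: [180.0, -0.0, 5.9]
ft_force: [-0.3, 0.3, 0.0]
finger_gap: 59.1
t 1.7 pos [175.5 573.8 231.3] rot [180.    -0.     5.86] F [-0.26  0.33  0.03] gap 59.1 tool shift [205.8 530.5  81.3]
```

```bash
python3 -m pendant '[[0.5,16,40,0,0],[0.5,16,40,0,0],[0.5,16,40,0,0],[0.5,16,40,0,0],[0.5,16,40,0,0],[0.5,16,40,0,0],[0.5,16,40,0,0],[0.5,16,40,0,0],[0.5,16,40,0,0],[0.5,16,40,0,0]]'
python3 -m pendant '[[0.5,15,43,20,0],[0.5,15,43,20,0],[0.5,15.8,44.5,25,0],[0.5,0,0,10,0],[0.5,0,0,0,0],[0.5,0,0,0,0]]'
python3 go.py 434.3 67 41
python3 - <<'E'
from m import *
for n in("top","side"):
    im,d=optics.snapshot(n);cv2.imwrite(f"pics/{n}1.png",im);W=world(n,d)
    if n=="side": cv2.imwrite("pics/side1c.png",cv2.resize(im[170:370,300:460],None,fx=3,fy=3))
E
```

```text
time: 2.7
tool_pos: [376.9, 191.1, 231.7]
tcp_rot: [-180.0, -0.1, 6.3]
ft_force: [1.1, -0.3, 0.7]
finger_gap: 42.6
time: 3.3
tool_pos: [434.1, 71.1, 158.3]
tcp_rot: [-180.0, 0.0, 6.1]
ft_force: [-0.1, 1.0, 0.4]
finger_gap: 43.1
t 3.3 pos [434.1  71.1 158.3] rot [-179.97    0.      6.13] F [-0.1   0.98  0.4 ] gap 43.1 tool shift [ -0.2   4.1 117.3]
```

View pics/side1c.png

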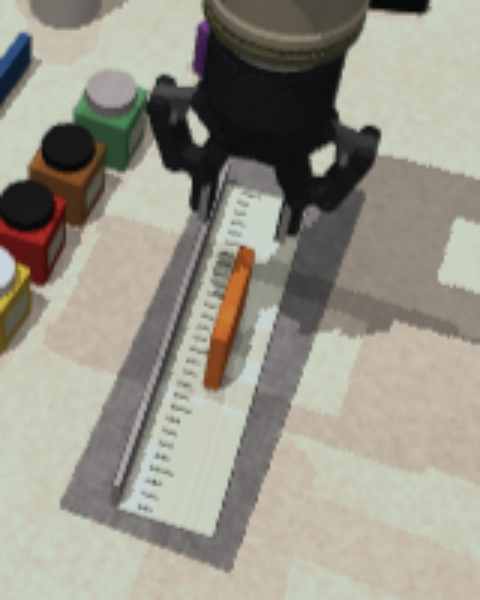

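The view shows the gripper straddling the handle along the ruler's x, with the orange bar between the fingers at crop (230,315). Next I descend and grip.

```bash
python3 -m pendant '[[0.5,0,3,25,0],[0.5,0,0,25,0],[0.5,0,0,25,0],[0.5,0,0,20,0],[0.5,0,0,15,0],[0.5,0,0,7,0],[0.5,0,0,0,0],[0.5,0,0,0,0]]' && python3 -m pendant '[[0,0,0,0,0],[0,0,0,0,0],[0,0,0,0,0],[0,0,0,0,0],[0,0,0,0,0],[0,0,0,0,0],[0,0,0,0,0],[0,0,0,0,0]]' 110
python3 go.py 434 68 100
```

```text
time: 4.2
tool_pos: [435.3, 67.9, 42.0]
tcp_rot: [180.0, -0.1, 6.1]
ft_force: [0.2, 0.2, 0.5]
finger_gap: 43.1
time: 5.0
tool_pos: [435.4, 67.5, 42.0]
tcp_rot: [-180.0, -0.1, 6.0]
ft_force: [-2.2, 1.6, 7.2]
finger_gap: 10.5
t 5.0 pos [435.4  67.5  42. ] rot [-1.80e+02 -1.00e-01  5.99e+00] F [-2.17  1.61  7.24] gap 10.5 tool shift [ -1.3  -0.6 -58. ]
```

```bash
python3 -m pendant '[[0,0,0,-5,0],[0,0,0,-10,0],[0,0,0,-5,4],[0,10,7,0,3.9],[0,15,10,0,0],[0,15,10,0,0],[0,15,10,0,0],[0,10,8,0,0],[0,0,0,0,0],[0,0,0,0,0]]'
python3 go.py 505 19 44
cat > ru.py <<'E'
from m import *
import sys
for n in("top","side"):
    im,d=optics.snapshot(n);W=world(n,d);cv2.imwrite(f"pics/{n}{sys.argv[1]}.png",im)
    for F in [seg(im,W,(95,125),110,40,(620,720,-160,200),(30,50))]: p=np.polyfit(F[:,1],F[:,0],1);print(n,"face",fit(F),"x at y=19:",np.polyval(p,19).round(1),"yaw",-np.degrees(np.arctan(p[0])).round(2))
    J=(W[...,0]>540)&(W[...,0]<680)&(W[...,1]>-120)&(W[...,1]<150)&(W[...,2]>61)&(W[...,2]<80)
    nn,l,s,c=cv2.connectedComponentsWithStats(J.astype(np.uint8))
    print(" lids",[fit(W[l==k])[:30] for k in range(1,nn) if s[k,4]>40])
    x0=float(sys.argv[2]);U=(W[...,0]>x0+25)&(W[...,0]<x0+55)&(W[...,1]>-135)&(W[...,1]<175)&(abs(W[...,1]-19)>50)&(W[...,2]>30)&(W[...,2]<58)
    if U.sum()>20: print(" edge",fit(W[U]),"yaw",-np.degrees(np.arctan(np.polyfit(W[U][:,1],W[U][:,0],1)[0])).round(2), "z slope/mm",np.polyfit(W[U][:,1],W[U][:,2],1)[0].round(4))
E
python3 ru.py 2 505
```

```text
time: 6.0
tool_pos: [498.0, 21.0, 60.8]
tcp_rot: [-180.0, 0.1, -1.9]
ft_force: [-0.5, -0.1, -3.5]
finger_gap: 10.8
t 6.0 pos [498.   21.   60.8] rot [-1.7999e+02  6.0000e-02 -1.9400e+00] F [-0.48 -0.11 -3.48] gap 10.8 tool shift [ 7.1  1.8 16.8]
top face c [688.4  14.2] size [281.8  11.2] long-axis -1.86 (deg from y) z [31.6 37.5 42.7] n 442 x at y=19: 688.2 yaw -1.85
 lids ['c [599.3 115.3] size [38.5 34.', 'c [598.7  49.9] size [38.8 37.', 'c [594.4 -12.8] size [37.3 36.', 'c [586.2 -76.8] size [37.6 37.']
 edge c [532.5  19.4] size [287.5  12.1] long-axis -1.82 (deg from y) z [30.5 54.5 57.8] n 62 yaw -1.69 z slope/mm -0.0031
side face c [687.7  17.4] size [290.1  12.7] long-axis -1.84 (deg from y) z [30.8 36.2 39.9] n 538 x at y=19: 686.9 yaw -1.9
 lids ['c [590.8 -74.9] size [36.9 29.', 'c [592.7 -11.3] size [42.1 38.', 'c [597.1  51.9] size [40.1 36.', 'c [597.7 116.1] size [40.3 37.']
 edge c [538.6 118.5] size [97.4  7.9] long-axis -0.44 (deg from y) z [30.4 49.2 57.7] n 219 yaw -1.96 z slope/mm -0.0263
```

```bash
python3 -m pendant '[[0,0,0,8,0],[0,0,0,6,0],[0,0,0,2.5,0],[0,5,0,0,0],[0,5,0,0,0],[0,5,0,0,0],[0,5,0,0,0],[0,5,0,0,0],[0,5,0,0,0],[0,0,0,0,0]]'
python3 -m pendant '[[0,5,0,0,0],[0,5,0,0,0],[0,5,0,0,0],[0,5,0,0,0],[0,5,0,0,0],[0,5,0,0,0],[0,4,0,0,0],[0,4,0,0,0],[0,3,0,0,0],[0,0,0,0,0]]'
python3 go.py 596 19 44; python3 ru.py 3 573
```

```text
time: 7.1
tool_pos: [529.2, 19.9, 44.5]
tcp_rot: [180.0, -0.0, -1.9]
ft_force: [0.1, 1.2, -3.3]
finger_gap: 10.4
time: 8.1
tool_pos: [570.3, 18.5, 44.7]
tcp_rot: [180.0, -0.1, -1.9]
ft_force: [-0.9, 1.1, -2.0]
finger_gap: 10.4
t 8.1 pos [570.3  18.5  44.7] rot [ 1.80e+02 -8.00e-02 -1.91e+00] F [-0.87  1.11 -1.98] gap 10.4 tool shift [25.6 -1.3  0.7]
top face c [688.7  14.2] size [281.6  11.2] long-axis -1.91 (deg from y) z [31.2 37.2 42.4] n 416 x at y=19: 688.4 yaw -1.94
 lids ['c [639.1 125.5] size [37.5 16.', 'c [630.8 -84.6] size [37.7 25.']
 edge c [618.3  13.5] size [287.7  24.9] long-axis -1.96 (deg from y) z [33.2 51.8 57.6] n 171 yaw -2.07 z slope/mm -0.0281
side face c [688.3  18.8] size [284.6  13. ] long-axis -1.81 (deg from y) z [30.7 36.4 39.6] n 526 x at y=19: 687.0 yaw -1.83
 lids ['c [639.    0.7] size [31.6 10.', 'c [635.2  50.1] size [39.1 38.', 'c [563.3  37. ] size [45.5 11.', 'c [637.5 116.2] size [38.8 38.']
 edge c [618.2 115.1] size [92.  21.1] long-axis -1.12 (deg from y) z [30.8 46.2 57.1] n 365 yaw 0.54 z slope/mm -0.0017
```

```bash
python3 -m pendant '[[0,3,0,0,0],[0,3,0,0,0],[0,3,0,0,0],[0,3,0,0,0],[0,2,0,0,0],[0,1,0,0,0],[0,1,0,0,0]]'; python3 -m pendant '[[0,1,0,0,0],[0,1,0,0,0],[0,1,0,0,0]]';python3 -m pendant '[[0,1,0,0,0]]';python3 -m pendant '[[0,1,0,0,0]]'
```

```text
time: 8.9
tool_pos: [585.6, 18.0, 44.5]
tcp_rot: [180.0, -0.0, -1.9]
ft_force: [-3.5, 0.8, 2.6]
finger_gap: 10.9
time: 9.2
tool_pos: [588.4, 17.9, 44.4]
tcp_rot: [180.0, 0.0, -1.9]
ft_force: [-4.1, 1.5, 2.9]
finger_gap: 10.7
time: 9.3
tool_pos: [589.5, 17.9, 44.4]
tcp_rot: [180.0, 0.0, -1.9]
ft_force: [-4.8, 1.1, 3.1]
finger_gap: 11.1
time: 9.4
tool_pos: [590.5, 17.9, 44.4]
tcp_rot: [180.0, 0.0, -1.9]
ft_force: [-3.3, 0.7, 2.0]
finger_gap: 10.8
```

```bash
for i in 1 2; do python3 -c "
from bench import r
s=r.sense();print(s['ft_force'],s['wrist_torque'])"; python3 -m pendant '[[0,0,0,0,0]]';done; python3 go.py 596 19 44; python3 ru.py 4 591
```

```text
[-3.28085246  0.65340867  2.01257314] [-0.50522795  0.7642213  -0.1259621 ]
time: 9.5
tool_pos: [590.7, 17.9, 44.5]
tcp_rot: [180.0, -0.0, -1.9]
ft_force: [-1.6, 0.1, 2.0]
finger_gap: 10.3
[-1.60018222  0.14808913  2.04946138] [-0.47000027  0.52502609 -0.12970184]
time: 9.6
tool_pos: [590.7, 17.9, 44.5]
tcp_rot: [180.0, -0.0, -1.9]
ft_force: [-2.6, 0.4, 1.3]
finger_gap: 11.0
t 9.6 pos [590.7  17.9  44.5] rot [ 1.8e+02 -3.0e-02 -1.9e+00] F [-2.65  0.37  1.3 ] gap 11.0 tool shift [ 5.2 -1.3  0.5]
top face c [ 684.  -101.1] size [51.1  9.1] long-axis -5.19 (deg from y) z [31.3 37.9 42.4] n 76 x at y=19: 692.9 yaw -4.18
 lids ['c [657.3 125.5] size [34.9 15.', 'c [650.7 -85.6] size [38.  27.']
 edge c [636.9  13.5] size [288.2  22.4] long-axis -1.69 (deg from y) z [31.8 48.1 57.5] n 160 yaw -1.37 z slope/mm 0.0344
side face c [689.3  61. ] size [201.4  11.9] long-axis -2.01 (deg from y) z [31.2 36.6 39.9] n 272 x at y=19: 688.8 yaw -1.39
 lids ['c [660.6  -0. ] size [31.2  8.', 'c [654.6  51.4] size [39.1 38.', 'c [583.4  35.1] size [46.2 10.', 'c [656.5 114.7] size [39.8 37.']
 edge c [636.4 114.9] size [91.4 18.5] long-axis 0.01 (deg from y) z [30.9 50.1 57.1] n 353 yaw 1.13 z slope/mm -0.0048
```

```bash
for i in 1; do python3 -m pendant '[[0,1,0,0,0]]';python3 -m pendant '[[0,1,0,0,0]]';python3 -m pendant '[[0,0.5,0,0,0]]';python3 -m pendant '[[0,0.5,0,0,0]]'; done | grep -E 'pos|force'; python3 go.py 596 19 44
```

```text
tool_pos: [591.2, 17.9, 44.4]
ft_force: [-5.8, 1.3, 4.0]
tool_pos: [592.2, 17.9, 44.4]
ft_force: [-4.2, 0.8, 1.7]
tool_pos: [592.9, 17.9, 44.4]
ft_force: [-3.7, 1.1, 3.1]
tool_pos: [593.4, 17.8, 44.4]
ft_force: [-3.9, 0.8, 2.5]
t 10.1 pos [593.4  17.8  44.4] rot [ 1.8e+02  1.0e-02 -1.9e+00] F [-3.92  0.79  2.47] gap 10.8 tool shift [ 2.5 -1.3  0.4]
```

```bash
for i in 1; do python3 -m pendant '[[0,0.5,0,0,0]]';python3 -m pendant '[[0,0.5,0,0,0]]';python3 -m pendant '[[0,0.5,0,0,0]]';python3 -m pendant '[[0,0.5,0,0,0]]';python3 -m pendant '[[0,0.5,0,0,0]]'; done | grep -E 'pos|force'; python3 go.py 596 19 44
```

```text
tool_pos: [593.9, 17.8, 44.4]
ft_force: [-4.1, 1.3, 2.7]
tool_pos: [594.4, 17.8, 44.3]
ft_force: [-4.8, 0.5, 3.1]
tool_pos: [594.9, 17.7, 44.3]
ft_force: [-4.8, 0.9, 2.0]
tool_pos: [595.4, 17.7, 44.3]
ft_force: [-4.4, 0.9, 1.8]
tool_pos: [595.9, 17.7, 44.4]
ft_force: [-3.7, 0.4, 3.1]
t 10.6 pos [595.9  17.7  44.4] rot [180.     0.    -1.91] F [-3.69  0.41  3.11] gap 10.6 tool shift [ 0.  -1.3  0.4]
```

```bash
for i in 1; do python3 -m pendant '[[0,0.5,0,0,0]]';python3 -m pendant '[[0,0.5,0,0,0]]';python3 -m pendant '[[0,0.5,0,0,0]]';python3 -m pendant '[[0,0.5,0,0,0]]'; done | grep -E 'pos|force'; python3 go.py 596 19 44; python3 - <<'E'
from h import *
im,d=optics.snapshot("top");cv2.imwrite("pics/top5c.png",cv2.resize(im[170:290,230:400],None,fx=4.4,fy=4.4,interpolation=cv2.INTER_CUBIC))
E
```

```text
tool_pos: [596.5, 17.7, 44.4]
ft_force: [-4.5, 0.7, 1.7]
tool_pos: [596.9, 17.7, 44.4]
ft_force: [-4.1, 0.5, 1.6]
tool_pos: [597.3, 17.7, 44.4]
ft_force: [-6.3, 1.5, 4.8]
tool_pos: [597.4, 17.7, 44.3]
ft_force: [-7.5, 2.1, 5.1]
t 11.0 pos [597.4  17.7  44.3] rot [-1.7999e+02  7.0000e-02 -1.9100e+00] F [-7.53  2.05  5.05] gap 10.8 tool shift [-1.5 -1.2  0.3]
```

View pics/top5c.png

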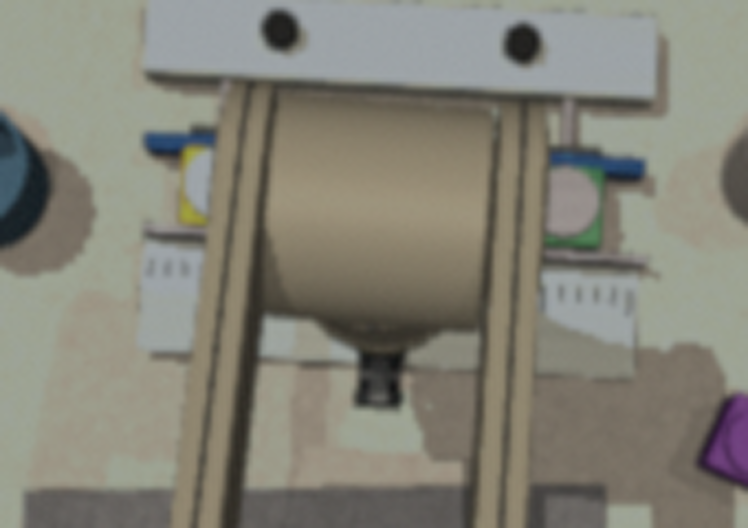

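The top view shows the end jars, yellow at crop (190,185) and green at (580,205), now touching the blue face. The wrist force is starting to rise, so I'll press on in small steps.

```bash
for i in 1; do python3 -m pendant '[[0,0.3,0,0,0]]';python3 -m pendant '[[0,0.3,0,0,0]]';python3 -m pendant '[[0,0,0,0,0]]'; done | grep -E 'pos|force'; python3 go.py 596 19 44
```

```text
tool_pos: [597.5, 17.7, 44.3]
ft_force: [-8.2, 2.0, 5.7]
tool_pos: [597.6, 17.8, 44.2]
ft_force: [-8.6, 1.7, 5.7]
tool_pos: [597.7, 17.7, 44.2]
ft_force: [-8.4, 2.0, 5.1]
t 11.35 pos [597.7  17.7  44.2] rot [-1.8e+02  1.1e-01 -1.9e+00] F [-8.42  2.    5.11] gap 10.8 tool shift [-1.7 -1.2  0.2]
```

```bash
for i in 1; do python3 -m pendant '[[0,0.3,0,0,0]]';python3 -m pendant '[[0,0.4,0,0,0]]';python3 -m pendant '[[0,0.3,0,0,0]]';python3 -m pendant '[[0,0,0,0,0],[0,0,0,0,0]]'; done | grep -E 'pos|force'; python3 go.py 596 19 44;python3 -c "
from bench import r
print(r.sense()['wrist_torque'])"
```

```text
tool_pos: [597.7, 17.8, 44.2]
ft_force: [-11.4, 1.3, 7.4]
tool_pos: [597.9, 17.8, 44.2]
ft_force: [-12.0, 2.1, 8.5]
tool_pos: [598.0, 17.8, 44.1]
ft_force: [-12.1, 1.9, 9.1]
tool_pos: [598.0, 17.8, 44.1]
ft_force: [-11.7, 1.1, 8.0]
t 11.85 pos [598.   17.8  44.1] rot [-180.      0.19   -1.9 ] F [-11.71   1.12   8.02] gap 10.4 tool shift [-2.1 -1.1  0.1]
[-0.62198522  1.78563954 -0.32860492]
```

```bash
cat > tilt.py <<'E'
from m import *
for n in("top","side"):
    im,d=optics.snapshot(n);W=world(n,d)
    if n=="side": cv2.imwrite("pics/side6c.png",cv2.resize(im[130:330,200:400],None,fx=3,fy=3,interpolation=cv2.INTER_CUBIC))
    x=W[...,0]+.033*(W[...,1]-18)
    for lo,hi in((75,155),(-120,-70)):
        m=(W[...,1]>lo)&(W[...,1]<hi)&(x>572)&(x<625)&(W[...,2]<25)&(W[...,2]>-8)
        if m.sum()>30: p=np.polyfit(x[m]-598,W[m][:,2],1);print(n,lo,"plate z@0",p[1].round(2),"slope deg",np.degrees(p[0]).round(2),m.sum())
        m=(W[...,1]>lo)&(W[...,1]<hi)&(x>628)&(x<645)&(W[...,2]<49)&(W[...,2]>30)
        if m.sum()>10: print("   edge top z",np.median(W[m][:,2]).round(1),"x",np.median(x[m]).round(1),m.sum())
        m=(W[...,1]>lo-40)&(W[...,1]<hi+40)&(x>480)&(x<560)&(W[...,2]<25)
        print("   desk/mat z x500-560",np.median(W[m][:,2]).round(1))
E
python3 tilt.py
```

```text
top 75 plate z@0 19.67 slope deg 16.51 217
   edge top z 41.4 x 641.4 16
   desk/mat z x500-560 0.2
top -120 plate z@0 7.04 slope deg 0.41 378
   edge top z 39.9 x 630.3 32
   desk/mat z x500-560 -0.0
side 75 plate z@0 17.09 slope deg 12.44 834
   edge top z 40.1 x 640.0 116
   desk/mat z x500-560 -0.7
side -120 plate z@0 6.08 slope deg 1.97 85
   desk/mat z x500-560 -0.9
```

View pics/side6c.png

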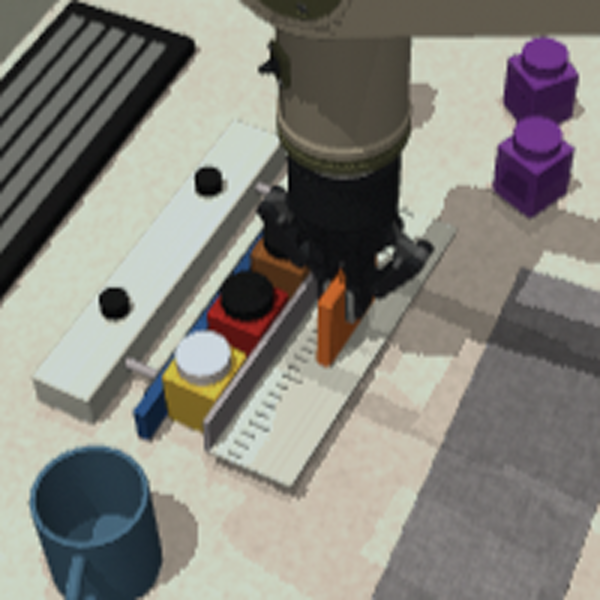

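The side view shows the row squared between the ruler and the blue face. The upward wrist force means one end of the ruler is brushing the desk. I'll back off slightly, raise 2.5 mm and press again, so the force reading is clean.

```bash
for i in 1; do python3 -m pendant '[[0,-2,0,0,0],[0,-2,0,0,0],[0,-1,0,0,0],[0,0,0,-1.5,0],[0,0,0,-1,0],[0,0,0,0,0]]';python3 -m pendant '[[0,2,0,0,0],[0,1,0,0,0],[0,0.5,0,0,0]]';python3 -m pendant '[[0,0.5,0,0,0]]';python3 -m pendant '[[0,0.3,0,0,0]]';python3 -m pendant '[[0,0.3,0,0,0]]'; done | grep -E 'pos|force'; python3 go.py 596 19 44
```

```text
tool_pos: [594.3, 17.8, 46.6]
ft_force: [-0.9, -0.3, -2.2]
tool_pos: [597.5, 17.7, 46.5]
ft_force: [-4.7, -0.1, -1.9]
tool_pos: [597.5, 17.7, 46.4]
ft_force: [-8.1, -0.1, 0.5]
tool_pos: [597.5, 17.7, 46.4]
ft_force: [-7.5, -1.4, 1.2]
tool_pos: [597.6, 17.6, 46.3]
ft_force: [-7.9, 0.5, 0.4]
t 13.15 pos [597.6  17.6  46.3] rot [179.99   0.19  -1.9 ] F [-7.89  0.52  0.43] gap 10.6 tool shift [-1.7 -1.3  2.3]
```

```bash
for i in 1; do python3 -m pendant '[[0,0.4,0,0,0]]';python3 -m pendant '[[0,0.3,0,0,0]]';python3 -m pendant '[[0,0.2,0,0,0],[0,0,0,0,0]]';python3 -m pendant '[[0,0,0,0,0],[0,0,0,0,0]]'; done | grep -E 'pos|force'; python3 go.py 596 19 44;python3 -c "
from bench import r
print(r.sense()['wrist_torque'])"; python3 ru.py 7 598
```

```text
tool_pos: [597.8, 17.7, 46.2]
ft_force: [-9.2, 0.0, 2.0]
tool_pos: [597.9, 17.6, 46.2]
ft_force: [-10.2, 0.2, 1.6]
tool_pos: [597.9, 17.6, 46.1]
ft_force: [-9.8, 0.8, 2.4]
tool_pos: [598.2, 17.7, 45.9]
ft_force: [-5.2, 4.0, -1.9]
t 13.75 pos [598.2  17.7  45.9] rot [-180.      0.23   -1.89] F [-5.21  4.01 -1.87] gap 10.5 tool shift [-2.2 -1.2  1.9]
[1.54371216 1.28391447 0.12495334]
top face c [ 685.6 -102.4] size [48.8  8.9] long-axis -7.03 (deg from y) z [31.9 37.3 42.9] n 55 x at y=19: 702.9 yaw -7.85
 lids ['c [663.6 124.4] size [32.6 12.', 'c [657.9 -85.5] size [38.1 27.']
 edge c [640.3  14.3] size [288.8  27.7] long-axis 1.26 (deg from y) z [31.1 45.3 57.7] n 161 yaw -1.15 z slope/mm 0.018
side face c [692.9 141.8] size [39.  10.9] long-axis 2.28 (deg from y) z [30.8 36.7 39.2] n 71 x at y=19: 702.3 yaw 4.3
 lids ['c [668.1  -0.7] size [28.5  8.', 'c [661.6  52.2] size [38.9 38.', 'c [591.   35.4] size [46.9 12.', 'c [662.2 114.8] size [40.3 35.']
 edge c [644.9 115. ] size [91.6 18.6] long-axis -1.81 (deg from y) z [31.1 50.3 56.7] n 358 yaw 0.51 z slope/mm -0.0035
```

Force and torque jumped suddenly, so something may have slipped. I'll look.

```bash
python3 - <<'E'
from h import *
im,_=optics.snapshot("side");a=cv2.resize(im[130:330,200:400],None,fx=3,fy=3,interpolation=cv2.INTER_CUBIC)
cv2.imwrite("pics/side8c.png",a)
s=r.sense();print(s["ft_force"],s["wrist_torque"],s["finger_gap"])
E
```

```text
[-7.702486   -0.60253464 -3.94924695] [-0.74443484  1.21876391 -0.17727684] 10.527779417532424
```

View pics/side8c.png

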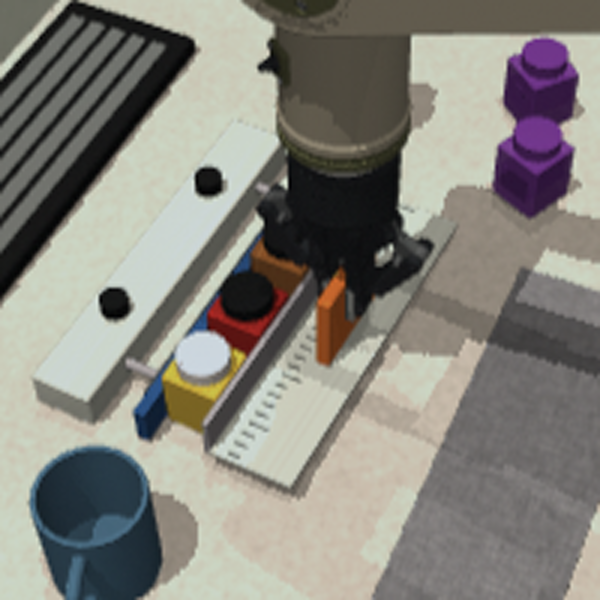

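The row still looks square and pressed; it was a stick-slip transient. I'll settle, then top the push up a little and hold.

```bash
for i in 1; do python3 -m pendant '[[0,0,0,0,0],[0,0,0,0,0]]';python3 -m pendant '[[0,0.3,0,0,0],[0,0,0,0,0]]';python3 -m pendant '[[0,0.3,0,0,0],[0,0,0,0,0]]';python3 -m pendant '[[0,0,0,0,0],[0,0,0,0,0],[0,0,0,0,0]]'; done | grep -E 'pos|force'; python3 -c "
from bench import r
print(r.sense()['wrist_torque'])"
```

```text
tool_pos: [598.2, 17.7, 45.6]
ft_force: [-5.2, 0.6, -4.0]
tool_pos: [598.2, 17.7, 45.5]
ft_force: [-7.1, 2.9, -3.9]
tool_pos: [598.3, 17.7, 45.4]
ft_force: [-6.2, -1.5, -3.0]
tool_pos: [598.3, 17.7, 45.3]
ft_force: [-7.3, 0.6, -2.8]
[0.28270439 1.15796533 0.12037976]
```

```bash
for i in 1; do python3 -m pendant '[[0,0.4,0,0,0],[0,0,0,0,0]]';python3 -m pendant '[[0,0.4,0,0,0],[0,0,0,0,0]]';python3 -m pendant '[[0,0,0,0,0],[0,0,0,0,0],[0,0,0,0,0]]'; done | grep -E 'pos|force'; python3 -c "
from bench import r
print(r.sense()['wrist_torque'])"
```

```text
tool_pos: [598.4, 17.7, 45.2]
ft_force: [-6.9, -1.8, -4.6]
tool_pos: [598.5, 17.7, 45.0]
ft_force: [-8.3, 1.5, -3.8]
tool_pos: [598.6, 17.7, 45.0]
ft_force: [-8.9, 0.4, -3.5]
[0.27036217 1.51245662 0.00354738]
```

The push is steady at about 9 N with roughly zero yaw moment, so the load is balanced. Now I'll draw the ruler away slowly.

```bash
python3 -m pendant '[[0,-0.5,0,0,0],[0,-0.5,0,0,0],[0,-0.5,0,0,0],[0,-0.5,0,0,0],[0,-1,0,0,0],[0,-1,0,0,0],[0,-2,0,0,0],[0,-3,0,0,0],[0,-5,0,0,0],[0,-5,0,0,0]]';python3 -m pendant '[[0,-8,0,0,0],[0,-10,0,0,0],[0,-12,0,0,0],[0,-15,0,0,0],[0,-15,0,0,0],[0,-15,0,-5,0],[0,-15,0,-8,0],[0,-10,0,0,0],[0,0,0,0,0],[0,0,0,0,0]]'
cat > jars.py <<'E'
from m import *
for n in("top","side"):
    im,d=optics.snapshot(n);W=world(n,d);cv2.imwrite(f"pics/{n}9.png",im);cv2.imwrite(f"pics/{n}9c.png",cv2.resize(im[180:300,230:400] if n=="top" else im[130:330,200:400],None,fx=4 if n=="top" else 3,fy=4 if n=="top" else 3,interpolation=cv2.INTER_CUBIC))
    a=np.radians(-1.9);c,s=np.cos(a),np.sin(a);D=W[...,:2]-[687,15];X=D[...,0]*c+D[...,1]*s;Y=-D[...,0]*s+D[...,1]*c
    for lo,hi,z0 in((61,80,"lid"),(49,60,"body")):
        J=(abs(X+25)<45)&(abs(Y)<140)&(W[...,2]>lo)&(W[...,2]<hi)
        nn,l,st,_=cv2.connectedComponentsWithStats(J.astype(np.uint8))
        for k in range(1,nn):
            if st[k,4]>50:
                P=np.c_[X[l==k],Y[l==k]].astype(np.float32);ce,sz,an=cv2.minAreaRect(P);print(n,z0,"stop-frame c",np.round(ce,1),"size",np.round(sz,1),"ang",round((an+45)%90-45,1))
    F=seg(im,W,(95,125),110,40,(620,720,-160,200),(30,50));p=np.polyfit(F[:,1],F[:,0],1);print("face yaw",-np.degrees(np.arctan(p[0])).round(2))
E
python3 jars.py; python3 go.py 436.8 55.3 47
```

```text
time: 16.5
tool_pos: [582.3, 18.2, 47.1]
tcp_rot: [-180.0, -0.0, -1.9]
ft_force: [0.3, 0.3, -3.6]
finger_gap: 10.5
time: 17.5
tool_pos: [482.5, 21.5, 59.8]
tcp_rot: [-180.0, -0.0, -1.9]
ft_force: [0.3, 1.1, -3.9]
finger_gap: 10.6
top lid stop-frame c [-26.7  97.1] size [38.3 38.8] ang 14.5
top lid stop-frame c [-26.   34.6] size [40.  37.2] ang 3.6
top lid stop-frame c [-26.4 -31.2] size [38.4 38.3] ang -15.5
top lid stop-frame c [-25.6 -96.4] size [37.8 37.5] ang 5.5
top body stop-frame c [-27.   97.6] size [44.8 46.3] ang 0.3
top body stop-frame c [-26.7  33.8] size [46.  45.2] ang 3.4
top body stop-frame c [-26.1 -31.1] size [45.7 45.6] ang 1.1
top body stop-frame c [-26.  -97.1] size [45.2 46.3] ang -0.3
face yaw -1.9
side lid stop-frame c [-26.  -95.3] size [37.6 42. ] ang 26.7
side lid stop-frame c [-26.7 -29.7] size [36.4 40.2] ang 28.5
side lid stop-frame c [-27.3  36.1] size [37.8 39.2] ang 40.6
side lid stop-frame c [-26.6  99.2] size [37.3 39.4] ang -35.8
side body stop-frame c [-27.6 -94.1] size [46.3 45.3] ang -1.4
side body stop-frame c [-27.1 -28.3] size [45.9 47.4] ang 1.7
side body stop-frame c [-26.8  36.2] size [46.7 47.3] ang 0.7
side body stop-frame c [-27.5  98.8] size [47.8 45.3] ang -0.1
face yaw 2.9
t 17.6 pos [482.9  21.5  59.8] rot [ 1.80e+02 -2.00e-02 -1.91e+00] F [ 0.34 -0.57 -3.2 ] gap 10.6 tool shift [-47.2 -32.3  12.8]
```

Jars are aligned within about 1 mm (stop-frame x ≈ -26 to -27 for all). Next I lay the ruler on the mat centre, turned to the mat's yaw.

```bash
python3 -m pendant '[[0,-12,-8,0,0],[0,-12,-8,0,0],[0,-12,-8,0,0],[0,-11,-8,0,0],[0,0,0,0,-3.9],[0,0,0,6,0],[0,0,0,4,0],[0,0,0,3,0],[0,0,0,1,0],[0,0,0,0,0]]';  python3 go.py 436.8 55.3 42.5; python3 -c "
from bench import r
print(r.sense()['wrist_torque'])"; python3 ru.py 10 437|grep -v lids
```

```text
time: 18.6
tool_pos: [436.4, 54.9, 45.5]
tcp_rot: [180.0, 0.0, 2.0]
ft_force: [0.1, 0.4, -2.6]
finger_gap: 11.1
t 18.6 pos [436.4  54.9  45.5] rot [1.80e+02 4.00e-02 1.95e+00] F [ 0.15  0.44 -2.58] gap 11.1 tool shift [ 0.4 -0.4  3. ]
[ 0.01437551 -0.0054288  -0.02809035]
top face c [689.  14.] size [282.2  10.7] long-axis -1.70 (deg from y) z [31.9 37.6 42.2] n 280 x at y=19: 689.7 yaw -1.87
 edge c [475.   42.4] size [261.8   3. ] long-axis 1.88 (deg from y) z [46.8 51.  56.6] n 49 yaw 1.88 z slope/mm -0.0133
side face c [692.1 142.9] size [37.8 10.3] long-axis 0.07 (deg from y) z [30.5 36.3 40.5] n 71 x at y=19: 699.0 yaw 3.17
 edge c [472.4 122.6] size [104.    5.7] long-axis 1.59 (deg from y) z [31.4 48.3 51.9] n 170 yaw 1.74 z slope/mm -0.0084
```

```bash
python3 - <<'E'
from m import *
for n in("top","side"):
    im,d=optics.snapshot(n);W=world(n,d)
    if n=="side": cv2.imwrite("pics/side11c.png",cv2.resize(im[200:380,300:440],None,fx=3.3,fy=3.3,interpolation=cv2.INTER_CUBIC))
    a=np.radians(2);c,s=np.cos(a),np.sin(a);D=W[...,:2]-[436.4,54.9];X=D[...,0]*c+D[...,1]*s;Y=-D[...,0]*s+D[...,1]*c;Z=W[...,2]
    for lo,hi in((60,143),(-143,-60)):
        m=(Y>lo)&(Y<hi)&(X>-26)&(X<33)&(Z<30);p,*_=np.linalg.lstsq(np.c_[X[m],Y[m],np.ones(m.sum())],Z[m],rcond=None);print(n,"plate",lo,"slopes deg",np.degrees(p[:2]).round(2),"z@middle",(p[2]+p[1]*(lo+hi)/2).round(1),m.sum())
        m=(Y>lo)&(Y<hi)&(X>33)&(X<46)&(Z>30);print("  edge z",np.percentile(Z[m],[50,90]).round(1),m.sum())
E
```

```text
top plate 60 slopes deg [-2.1  -4.49] z@middle 21.6 193
  edge z [ 49.8 442.8] 33
top plate -143 slopes deg [-0.34 -1.14] z@middle 21.0 646
  edge z [ 53.2 441.8] 84
side plate 60 slopes deg [-0.13 -3.89] z@middle 17.6 1125
  edge z [397.7 435.9] 434
side plate -143 slopes deg [-1.79 -0.27] z@middle 19.4 24
  edge z [438.3 443.1] 6
```

View pics/side11c.png

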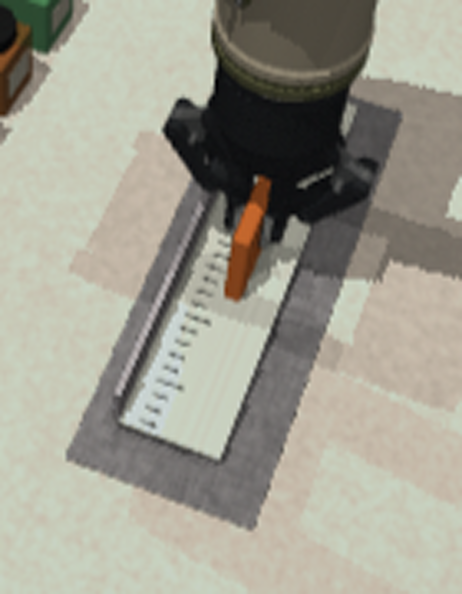

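The ruler slid about 8 to 10 mm up in the grip during the press (plate top about 20 mm high, edge about 50). I'll lower until the mat is felt.

```bash
(python3 -m pendant '[[0,0,0,2,0],[0,0,0,2,0],[0,0,0,2,0],[0,0,0,0,0]]';python3 -m pendant '[[0,0,0,1,0],[0,0,0,0,0]]';python3 -m pendant '[[0,0,0,1,0],[0,0,0,0,0]]';python3 -m pendant '[[0,0,0,1,0],[0,0,0,0,0]]') | grep -E "pos|force"
```

```text
tool_pos: [436.2, 55.0, 39.5]
ft_force: [-0.0, -0.6, -3.6]
tool_pos: [436.5, 55.1, 38.8]
ft_force: [-0.4, 0.1, -2.6]
tool_pos: [436.6, 55.0, 37.8]
ft_force: [-0.0, 0.1, -3.2]
tool_pos: [436.5, 55.0, 36.8]
ft_force: [0.6, 0.2, -4.1]
```

```bash
(python3 -m pendant '[[0,0,0,1,0],[0,0,0,0,0]]';python3 -m pendant '[[0,0,0,1,0],[0,0,0,0,0]]';python3 -m pendant '[[0,0,0,1,0],[0,0,0,0,0]]') | grep -E "pos|force"
```

```text
tool_pos: [436.5, 55.1, 35.8]
ft_force: [0.8, 0.4, -2.5]
tool_pos: [436.6, 55.1, 34.9]
ft_force: [-0.0, 0.5, -2.7]
tool_pos: [436.8, 55.0, 34.1]
ft_force: [-0.9, -0.9, 0.0]
```

```bash
(python3 -m pendant '[[0,0,0,0.7,0],[0,0,0,0,0]]';python3 -m pendant '[[0.1,0,0,0,0],[0.2,0,0,0,0],[0.3,0,0,0,0],[0.3,0,0,0,0],[0.3,0,0,0,0],[0.3,0,0,0,0]]') | grep -E "pos|force|gap"
```

```text
tool_pos: [437.0, 54.9, 33.7]
ft_force: [-1.8, -2.2, 2.8]
finger_gap: 10.5
tool_pos: [436.5, 55.1, 33.1]
ft_force: [0.1, 0.2, -0.6]
finger_gap: 25.4
```

Released. Now I'll raise straight up and check.

```bash
python3 -m pendant '[[0.3,0,0,-10,0],[0.3,0,0,-20,0],[0.3,0,0,-30,0],[0.3,0,0,-40,0],[0.3,0,0,-40,0],[0.3,-20,-30,-20,0],[0.3,-20,-40,0,0],[0.3,-20,-40,0,0],[0.3,-20,-40,0,0],[0.3,-10,-40,0,0]]'
python3 -m pendant '[[0.3,-5,-40,0,0],[0.3,-5,-40,0,0],[0.3,-5,-40,0,0],[0.3,0,0,0,0],[0.3,0,0,0,0]]'; python3 jars.py
python3 - <<'E'
from m import *
for n in("top","side"):
    im,d=optics.snapshot(n);W=world(n,d);h=cv2.cvtColor(im,cv2.COLOR_BGR2HSV)
    H=seg(im,W,(5,20),120,60,(380,480,-100,250),(60,100));print(n,"handle",fit(H))
    U=(W[...,0]>440)&(W[...,0]<500)&(W[...,1]>-120)&(W[...,1]<230)&(W[...,2]>30)&(W[...,2]<50);print("edge",fit(W[U]),"yaw",-np.degrees(np.arctan(np.polyfit(W[U][:,1],W[U][:,0],1)[0])).round(2),"zslope",np.polyfit(W[U][:,1],W[U][:,2],1)[0].round(4))
    z=np.load(f"{n}0.npz")
    for q in("mug","bottle","stapler","notes","tape","penpot"): print(q,[np.round(x["at"]).tolist() for x in optics.search_frame(n,q)[:1]],end=" ")
    print();cv2.imwrite(f"pics/{n}12.png",im)
    df=cv2.absdiff(im,z["im"]).max(2);cv2.imwrite(f"pics/diff{n}.png",df)
E
```

```text
time: 22.2
tool_pos: [338.6, 243.2, 194.3]
tcp_rot: [-180.0, -0.1, 2.0]
ft_force: [-0.1, 1.3, 0.3]
finger_gap: 25.2
time: 22.7
tool_pos: [320.4, 361.7, 193.6]
tcp_rot: [180.0, 0.0, 2.1]
ft_force: [0.4, -0.2, 0.3]
finger_gap: 25.5
top lid stop-frame c [-26.8  97.7] size [37.9 39.7] ang 5.1
top lid stop-frame c [-25.6  34.7] size [38.7 37.3] ang 3.1
top lid stop-frame c [-26.9 -31. ] size [38.  39.5] ang 3.4
top lid stop-frame c [-26.2 -97.2] size [36.8 39.1] ang -44.0
top body stop-frame c [-26.8  97.6] size [45.8 44.7] ang -0.0
top body stop-frame c [-27.2  35. ] size [46.2 42.6] ang 3.4
top body stop-frame c [-26.3 -31.2] size [45.3 45.4] ang 2.1
top body stop-frame c [ -26.4 -108.9] size [45.5 19.8] ang 2.7
face yaw -1.94
side lid stop-frame c [-27.3 -95.3] size [39.8 37.9] ang -4.5
side lid stop-frame c [-26.5 -30. ] size [36.3 40.6] ang 28.1
side lid stop-frame c [-27.6  36.1] size [38.2 38.7] ang 40.5
side lid stop-frame c [-27.3 100. ] size [37.6 39.9] ang 41.2
side body stop-frame c [-26.8 -94.1] size [46.6 47.9] ang 1.2
side body stop-frame c [-27.6 -28.5] size [47.1 46.4] an
[... 227 characters left out ...]
4 81.7] n 144
edge c [475.4  55. ] size [289.   5.] long-axis 2.23 (deg from y) z [32.4 37.9 43. ] n 237 yaw 2.31 zslope 0.0032
mug [[664.0, 262.0, 32.0]] bottle [[670.0, -195.0, 128.0]] stapler [[464.0, 399.0, 42.0]] notes [[607.0, 422.0, 25.0]] tape [[437.0, -383.0, 18.0]] penpot [[623.0, -440.0, 58.0]] 
side handle c [437.2  60.6] size [70.  12.4] long-axis 2.59 (deg from y) z [61.4 75.5 79.2] n 186
edge c [458.3  89.1] size [222.2  36.1] long-axis 2.05 (deg from y) z [30.7 37.4 40.7] n 264 yaw 2.13 zslope 0.0013
mug [[668.0, 259.0, 57.0]] bottle [[675.0, -189.0, 100.0]] stapler [[462.0, 410.0, 39.0]] notes [[607.0, 426.0, 29.0]] tape [[446.0, -389.0, 47.0]] penpot [[617.0, -413.0, 67.0]]
```

View pics/top12.png

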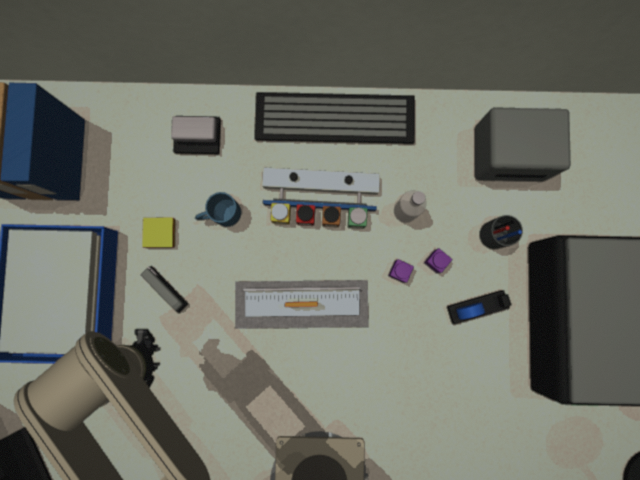

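Final top view: the jars are in line against the blue face at (280..358, 213), and the ruler is flat and centred on its mat (handle at (301,304)). Everything else is where it stood, and the arm is clear.

```bash
python3 -c "
from bench import hand_in
print(hand_in())"
```

```text
the job is handed in; nothing more can be done
None
```

I pushed the four jars back against the blue face, laid the ruler back on its mat, released it and handed the job in at about 23 s of the 72 s.

**The push:** I gripped the ruler by its handle and made two presses. The first reached about 12 N at the wrist, partly because one end of the ruler was brushing the desk. I backed off, raised it 2.5 mm and pressed again. The last hold read about 9 N with almost no turning moment, so the load looked even. I could not measure the force on each jar, only the total at the wrist.

**Last checks:**
- **Jars:** all four stand 26 to 28 mm in front of the stop's origin, in line within about 1.5 mm.
- **Ruler:** flat on the mat, about 1 mm off centre across and up to 5 mm along, and turned about 0.2° from it. The fingers are clear of everything.
- **Other desk things:** they look unmoved in the picture.

**What disagreed:**
- The ruler slid about 8 to 9 mm up in the grip during the second press, with a brief jump in the force reading. I allowed for this when setting it down.
- The red jar's angle read 3.4° from above but only 0.4° from the side. The limit is about 2.9°. I took the top reading as pixel noise.
- The side camera's face angle (about 3°) disagreed with the top view (-1.9°), because the jars hid most of the face from that side.

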